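# Open the child-proof bottle of kettle descaler

## Robot

A 7-joint arm with a two-finger parallel gripper is mounted at the origin on a cart in front of the work surface, level with it; the furniture and walls round the work are solid. World frame = base frame: x ahead of the robot, y to its left, z up, the work surface at z = 0. Lengths are in m, angles in degrees, forces in N, time in s.
With the tool pointing down it reaches from about 0.35 to 0.775 m from the base axis. Payload 3.1 kg.
Tool frame: the origin (TCP) lies on the centre line of the jaws, within the pads' length; the fingertips stand 17 mm ahead of it and the grasp point (between the pads) lies 2 mm behind it (robot.tip_reach is the distance from the TCP to the fingertips, in m); z points along the fingers, y is the line along which they close (so a half turn about z gives the same grasp; the last joint's range is limited). The gripper opens to 85 mm and grips with 20 to 120 N. Pads are 22 mm wide; open, the fingers measure 114 mm over their backs; the gripper's body (76 mm by 85 mm) begins 54 mm behind the grasp point. The pads swing forward as they close: fully open they stand 13 mm farther back than shut.
Start: joints at [-71.431, 17.813, 0.802, 86.603, -0.252, 75.585, -1.558], TCP at [0.197, 0.514, 0.248] pointing down, gripper open.
Joint ranges: [-154.91, 154.91], [-16.99, 109.72], [-72.82, 74.43], [7.12, 147.25], [-82.49, 262.49], [11.32, 116.49], [-174.64, 174.64]. Speed limits (degrees/s): [159.86, 159.86, 180, 180, 180, 180, 180].

## Interface

Orientations are given as [roll, pitch, yaw] about the fixed x, y, z axes, in that order (R = Rz(yaw) Ry(pitch) Rx(roll)).
In Python, from station import robot, fingers, vision, workorder, recognise gives the robot as it stands. Calls block until the motion is done:
- robot.move_to(position, orientation): joint-space move of the TCP to a pose.
- robot.line_to(position, orientation=None, velocity=0.15, f_stop=None): straight line of the TCP; orientation=None keeps the orientation; velocity is the mean speed in m/s. With f_stop (N) it stops when the force on the tool has changed by that much, and returns True; else False.
- robot.move_j(angles): joint-space move.
- fingers.gripper_to(opening, force=None): opening from 0.0 (shut) to 1.0 (fully open); force is the grip in N (None keeps the last); returns when the fingers have stopped.
- robot.pause(seconds).
- robot.inverse_kinematics(position, orientation): joint angles nearest the present ones, or None.
- vision.grab_frame(name): name is "scene" or "top"; returns the picture (480x640x3 uint8, red, green, blue); there is no depth.
- vision.calibration(name): a dict with "mtx" (3x3 intrinsics, pixels), "extrinsics" (4x4, takes a point from world to camera coordinates). Camera axes: x right, y up, looking along -z (the intrinsics and any distortion apply to the point x, -y, -z); pixel columns grow to the right and rows downward; lengths in m; the calibration is good to about 2 mm. A picture is of the moment at which its call begins. calibration takes no time and is no camera call.
A pose or a line that the arm cannot do raises robot.PlanningError and nothing moves.
- workorder.close_job(): hands the job in; it is judged then, once.
Trained networks look in the newest picture that a camera, given by its name, has taken for a name from the list of things; names that differ only in an ending like _2 or _b are one class to them, and where a whole thing is asked for, a point or a joint stands for the part that bears it (a point fixed in the world has none). Each returns a list of dicts, best first, with "p" (0 to 1); they miss things now and then, are a little off and sometimes report something else, mostly with a low value. They report only what shows in the picture. A call takes as long as a camera call. They do not tell look-alikes from the thing itself.
- recognise(label, camera): "rect" ([centre column, centre row, width, height] in pixels, round what is visible of it).
Readings, each from a call of its own:
- robot.current_time_s(): time.
- robot.current_joint_positions(): joint angles.
- robot.current_dq(): joint speeds.
- robot.current_joint_torque(): joint torques, N m.
- robot.current_tool_pos(): TCP position.
- robot.current_eef_rot(): TCP orientation.
- robot.current_contact_force(): force on the tool from outside, world axes, zero at the start.
- robot.current_torque(): the same for the moment, N m.
- robot.current_finger_gap(): opening from 0.0 (shut) to 1.0 (fully open).
- robot.current_gripper_force(): force on a finger pad.
Only numpy, scipy, OpenCV 4.12 (cv2) and the standard library are available. Lean on these libraries where they do the work, as an engineer would, in place of code of your own. Each camera call takes 0.05 s, during which the arm holds its last target. There are 200 camera calls.

## Task

The kettle is due for descaling: take the clear, slightly frosted measuring cup that sits upside down over the descaler bottle's cap and stand it, still mouth down, on the worktop next to the bottle. Then grip the blue safety cap, press it down against its spring, twist it anticlockwise until it is free, and lift it straight off the bottle, which stays standing where it is, without bumping the things around it. Finish while still holding the cap level, about a hand's width above the open neck: do not put it down or let go.

Things in the scene. Friction and masses are not known exactly. Their poses are not given: they have to be found in the camera images.
- jug: descaler bottle: squat round white jug with teal label and a loop handle on its +y side, 1 to 1.8 kg, loose on the worktop; origin at the centre of its underside, z up. Body 100 mm across, shoulder from z = 86 mm up to the neck's foot at z = 116 mm; handle reaches 95 mm from the axis, 106 mm up. It stands by weight and friction; pressing the cap down also holds the bottle still while the cap turns
- cap: blue ribbed push-and-turn cap, 50 mm across, 34 mm high, 45 g, locked on the neck under the measuring cup at the start; origin at the centre of its underside (130 mm above the bottle's), z up. Locked, its x axis lies along the bottle's. Three inner tabs sit under the neck's lugs behind 3.5 mm catch teeth; unless pressed it does not turn on the neck but takes the bottle round with it
- cap_top (a point): centre of the cap's flat top, 34 mm above its underside. To open: grip the skirt firmly (30 to 40 N), press down 4 to 6.5 mm (5.5 is good; it lands on the collar at 7 mm), and while down turn anticlockwise seen from above by 0.8 to 1.3 rad, best 1.05 (60 degrees; firm stop at about 1.4; clockwise is blocked); then it lifts off freely
- seal (a joint): sprung sealing disc inside the cap, m: about 0 with the cap locked and up, grows by the depth to which the cap is pressed down (4 mm down reads 0.004). The spring takes about 5 N at 0 and 0.8 N more per mm; off the bottle it reads about -0.001
- jug_mouth (a point): centre of the rim of the bottle's open neck, 150 mm above its underside. Neck 33 mm across, with three outer lugs 42 mm across (z = 130 to 138 mm above the bottle's underside) and below them a flat collar 47 mm across, top at z = 123 mm
- cup: clear, slightly frosted measuring cup, 30 g, rigid, mouth down over the cap and resting loosely on the cap's top at the start; origin at the centre of its mouth (rim), z up towards its closed end at z = 41 mm. 58 mm across near the closed end, 63 mm at the rim, wall 2.5 mm; rim 125.5 mm above the bottle's underside at the start; lift it at least 45 mm to clear the cap
- kettle: red electric kettle about 163 mm across without its handle and 215 mm tall, on its black base; leave alone
- mug: orange mug, 81 mm across, 101 mm tall, with handle; leave alone
- tumbler: clear drinking glass, 80 mm across, 91 mm tall; leave alone
- teaspoon: steel teaspoon, 132 mm long, lying flat; leave alone
Mind the look-alikes: they are no part of the job. There is more than one size of the cup; the job needs the larger.

How it is judged (in metres and radians):
On the way, in this order (a step that is already met when the one before it is completed fails the run):
1. the measuring cup stands mouth down on the worktop, let go (height (world z) of cup below 0.006 m and angle between cup's own z axis and vertical below 0.12 rad and contact force between the fingers and cup below 0.1 N and linear speed of cup below 0.02 m/s), for 0.2 s.
2. the cap, in the fingers, is pressed down at least 3.5 mm (value of joint seal above 0.0035 m and contact force between the fingers and cap above 1 N), for 0.05 s.
3. the cap is turned free of its catches, still on the neck (angle between the x axis of cap and the x axis of jug, either way round above 0.7 rad and z of cap in the frame of jug below 0.145 m and horizontal distance between cap and jug_mouth below 0.01 m), for 0.05 s.
At the end, for the whole second after the job is handed in: Fingers hold the cap still and level (0.2 rad), underside 30 to 160 mm above the rim, within 35 mm of the neck's axis, touching neither bottle nor cup. Bottle upright within 40 mm of its start. Cup mouth down, let go, on the worktop 80 to 320 mm from the bottle (centres) (all of step 1 and contact force between the fingers and cap above 2 N and contact force between cap and jug below 0.1 N and contact force between cap and cup below 0.1 N and z of cap in the frame of jug_mouth between 0.03 and 0.16 m and horizontal distance between cap and jug_mouth below 0.035 m and angle between cap's own z axis and vertical below 0.2 rad and linear speed of each of cap, jug below 0.02 m/s and height (world z) of jug below 0.005 m and angle between jug's own z axis and vertical below 0.05 rad and distance of jug from where it was at the start of the episode below 0.04 m and horizontal distance between cup and jug between 0.08 and 0.32 m); the arm keeps its last pose, push and grip.
It fails at once if the bottle is lifted off the worktop or tipped (height (world z) of jug above 0.02 m or angle between jug's own z axis and vertical above 0.3 rad).
It fails at once if the kettle, mug, glass or teaspoon is bumped (moved 25 mm) (distance of any of kettle, mug, tumbler, teaspoon from where it was at the start of the episode above 0.025 m).
It also fails if it takes over 58 s, if anything falls off the work surface, if the arm or the gripper's body presses on something with over 40 N, if the wrist force passes 120 N, or if a joint passes its speed limit or range.

## Working session

There is one attempt and no reset: what is moved stays moved. The work goes in short steps, each a Python script; the robot and the scene stay as the last script left them, time stands still between calls to the robot, and variables do not carry over. Pictures are saved under pics/ and viewed, at most 10 in all, crops included, and the job is handed in when it is done.

```bash
mkdir -p pics; ls
python3 - <<'E'
from station import robot, fingers, vision, workorder, recognise
import cv2, numpy as np
for c in ("scene","top"):
    im=vision.grab_frame(c); cv2.imwrite(f"pics/{c}0.png",im[:,:,::-1])
    k=vision.calibration(c); print(c,k["mtx"].round(1).tolist(),k["extrinsics"].round(3).tolist(),[x for x in k])
    for l in ("jug","cap","cup","kettle","mug","tumbler","teaspoon"):
        print(c,l,[(round(d["p"],2),[round(float(x),1) for x in d["rect"]]) for d in recognise(l,c)])
print(robot.current_time_s(),robot.current_eef_rot(),robot.tip_reach)
E
```

```text
pics
scene [[469.4, 0.0, 315.3], [0.0, 469.4, 243.3], [0.0, 0.0, 1.0]] [[0.574, -0.819, -0.0, -0.271], [0.422, 0.296, 0.857, -0.345], [-0.701, -0.492, 0.516, -0.77], [0.0, 0.0, 0.0, 1.0]] ['mtx', 'extrinsics']
scene jug [(0.65, [394.9, 289.7, 67.7, 58.0])]
scene cap []
scene cup [(0.73, [433.0, 347.5, 22.6, 24.4]), (0.71, [407.9, 251.3, 29.2, 26.3]), (0.2, [461.8, 274.9, 39.4, 46.2])]
scene kettle [(0.61, [263.8, 193.4, 71.2, 82.6])]
scene mug [(0.61, [210.8, 256.4, 49.3, 52.1])]
scene tumbler [(0.83, [462.6, 274.8, 33.7, 50.2])]
scene teaspoon [(0.89, [390.1, 376.4, 54.6, 44.7])]
top [[526.7, 0.0, 309.9], [0.0, 526.7, 246.0], [0.0, 0.0, 1.0]] [[-0.004, -1.0, -0.001, 0.025], [0.999, -0.004, 0.048, -0.543], [-0.048, -0.001, 0.999, -1.296], [0.0, 0.0, 0.0, 1.0]] ['mtx', 'extrinsics']
top jug [(0.93, [382.9, 229.9, 52.3, 43.2])]
top cap []
top cup [(0.85, [393.5, 228.1, 30.3, 29.1]), (0.49, [433.8, 270.9, 23.7, 12.3]), (0.44, [426.2, 173.1, 33.9, 39.4])]
top kettle [(0.56, [169.1, 186.8, 115.3, 75.6])]
top mug [(0.62, [203.0, 297.0, 37.4, 43.3])]
top tumbler [(0.89, [426.3, 172.4, 33.2, 35.1])]
top teaspoon [(0.84, [419.1, 317.8, 48.5, 13.6])]
0.8 [1.79994607e+02 2.63905951e-03 1.59044054e+02] 0.017
```

Run:
```python
import cv2
a=cv2.imread("pics/scene0.png")[150:420,170:510]; b=cv2.imread("pics/top0.png")[130:350,130:480]
a=cv2.resize(a,None,fx=2.2,fy=2.2,interpolation=3); b=cv2.resize(b,None,fx=2.28,fy=2.28,interpolation=3)
cv2.imwrite("pics/s1.png",a); cv2.imwrite("pics/t1.png",b)
```

```text
(no output)
```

View pics/s1.png

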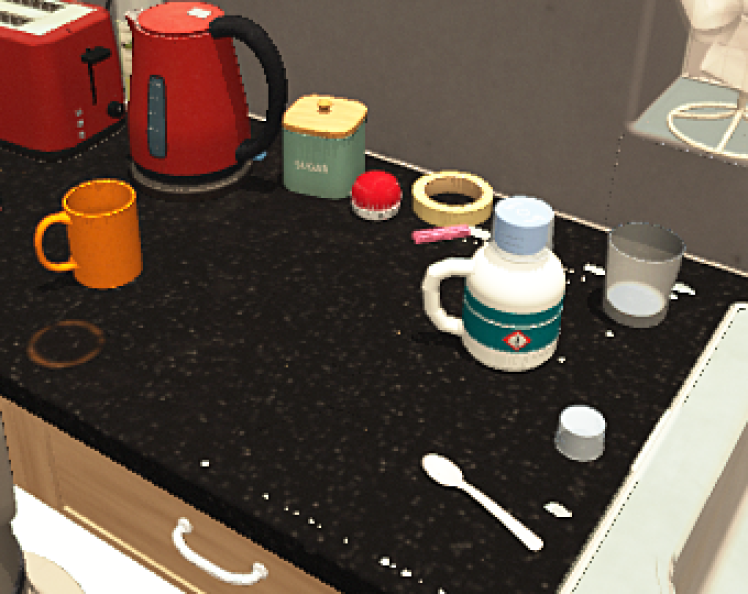

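View pics/t1.png

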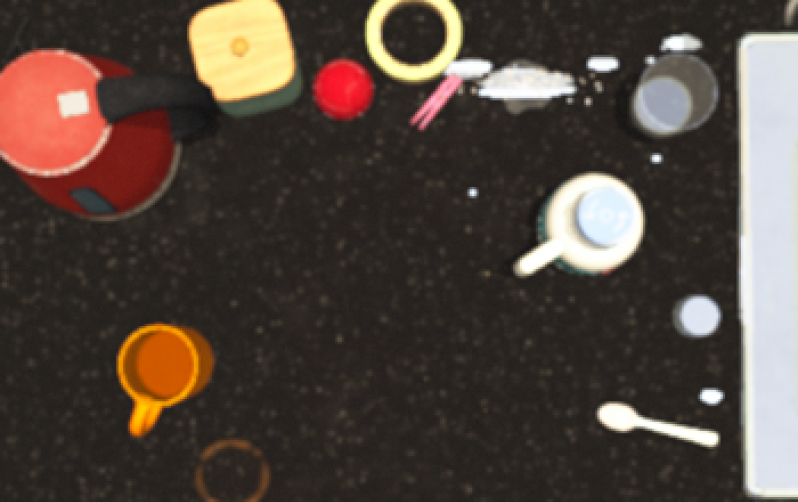

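The crops show three look-alikes:
- A large frosted bluish cup over the jug cap: scene (408,251), top (393,228).
- A small upside-down cup on the worktop: scene (433,347), top (435,270).
- The tumbler: scene (462,275), top (426,172).

I choose the cup on the bottle. Next I triangulate and check it in one close crop.

```bash
cat > h.py <<'E'
from station import robot, fingers, vision, workorder, recognise
import cv2, numpy as np
from scipy.optimize import least_squares
K={c:vision.calibration(c) for c in("scene","top")}
def proj(c,P):
    P=np.atleast_2d(P); k=K[c]; q=P@k["extrinsics"][:3,:3].T+k["extrinsics"][:3,3]
    u=np.c_[q[:,0],-q[:,1],-q[:,2]]@k["mtx"].T; return u[:,:2]/u[:,2:]
A=np.linspace(0,2*np.pi,72)
def cone(r0,r1,h): return np.vstack([np.c_[r*np.cos(A),r*np.sin(A),0*A+z] for r,z in((r0,0),(r1,h))])
CUP=cone(.0315,.029,.041); CAP=cone(.025,.025,.034)
def rect(c,P):
    u=proj(c,P); a,b=u.min(0),u.max(0); return np.r_[(a+b)/2,b-a]
def fit(model,rects,x0):   # rects {cam: rect}; centres weigh most
    f=lambda p: np.concatenate([(rect(c,model+p)-r)*[1,1,.3,.3] for c,r in rects.items()])
    s=least_squares(f,x0); return s.x,s.fun
E
python3 - <<'E'
from h import *
R={"scene":np.array([407.9,251.3,29.2,26.3]),"top":np.array([393.5,228.1,30.3,29.1])}
p,r=fit(CUP,R,[.56,-.15,.12]); print("cup",p.round(4),r.round(1))
for n,c,s in (("small",("scene","top"),[(433,347.5),(433.8,270.9)]),("tumbler",("scene","top"),[(462.6,274.8),(426.3,172.4)]),("kettle",("scene","top"),[(263.8,193.4),(169.1,186.8)]),("mug",("scene","top"),[(210.8,256.4),(203,297)]),("spoon",("scene","top"),[(390.1,376.4),(419.1,317.8)])):
    q=least_squares(lambda x:np.concatenate([proj(a,x)[0]-b for a,b in zip(c,s)]),[.5,0,.05]);print(n,q.x.round(3),q.fun.round(1))
o=[]
for c,(u,v) in (("scene",(402,275)),("top",(392,235))):
    im=cv2.imread(f"pics/{c}0.png"); 
    j=im[v-50:v+50,u-50:u+50]; j=cv2.resize(j,None,fx=4,fy=4,interpolation=cv2.INTER_CUBIC)
    pts=(proj(c,CUP+p)-[u-50,v-50])*4
    for a in pts: cv2.circle(j,tuple(int(x) for x in a),1,(0,0,255),-1)
    o.append(j)
cv2.imwrite("pics/crop.png",np.hstack(o))
for yaw in range(-180,181,15):
    q=robot.inverse_kinematics([p[0],p[1],.157],[180,0,yaw]); print(yaw,None if q is None else np.round(q,0)[[0,2,4,6]])
E
```

```text
cup [ 0.5777 -0.1663  0.1354] [-1.6  0.2  0.3  1.4  1.4 -0.8 -0.  -0.1]
small [ 0.481 -0.285  0.015] [-0.7  0.1  0.8 -0.4]
tumbler [ 0.718 -0.259  0.05 ] [ 0.8 -0.1 -0.7  0.3]
kettle [0.68  0.341 0.118] [-3.8 -0.2  2.3 -1.9]
mug [0.419 0.279 0.061] [ 0.6  0.1 -0.5  0.4]
spoon [ 0.365 -0.248  0.01 ] [-0.6  0.   0.7 -0.4]
-180 [-19.  52. -29. 127.]
-165 [-15.  44. -23. 138.]
-150 [-13.  41. -22. 152.]
-135 [-13.  42. -22. 167.]
-120 [ 52. -62.  37. 137.]
-105 [ -25.   64.  -37. -151.]
-90 [ -25.   64.  -37. -136.]
-75 [ -25.   64.  -37. -121.]
-60 [ -25.   64.  -37. -106.]
-45 [-25.  64. -37. -91.]
-30 [-25.  64. -37. -76.]
-15 [-23.  61. -35. -63.]
0 [-22.  58. -33. -50.]
15 [-22.  59. -33. -34.]
30 [-22.  59. -33. -19.]
45 [-23.  59. -34.  -4.]
60 [-23.  59. -34.  11.]
75 [-23.  60. -34.  26.]
90 [-23.  59. -34.  41.]
105 [-23.  60. -34.  56.]
120 [-24.  62. -36.  72.]
135 [-23.  61. -35.  87.]
150 [-22.  59. -33. 101.]
165 [-21.  57. -32. 115.]
180 [-19.  52. -29. 127.]
```

View pics/crop.png

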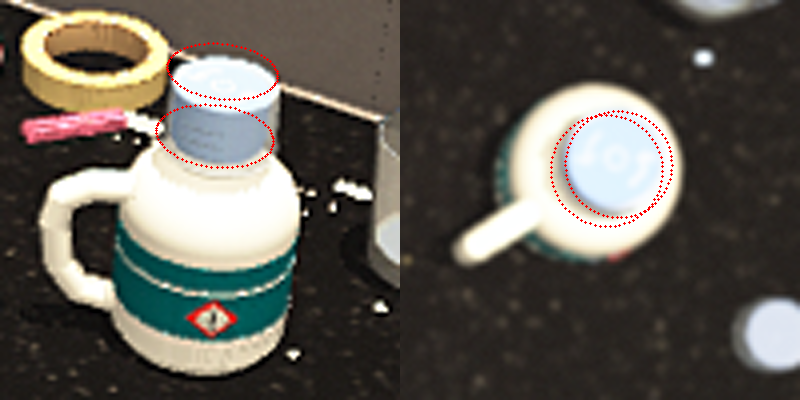

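The close crop confirms the large cup sitting on the cap. Its silhouette runs about x 394–422, y 239–267 in scene, and its disc is centred at about (395.5,226) in top. I refit from these values and then go for the cup.

Run:
```python
from h import *
R={"scene":np.array([408.1,252.8,28.4,28.]),"top":np.array([393.8,227.8,30.3,29.1])}
p,r=fit(CUP,R,[.56,-.15,.12]); print("cup",p.round(4),r.round(1))
g=lambda x:np.concatenate([rect(c,CUP+np.r_[x,.1255])[:2]-R[c][:2] for c in R])
s=least_squares(g,p[:2]); print("z fixed",s.x.round(4),s.fun.round(1))
x,y=s.x; O=[180,0,120]
robot.line_to([.197,.514,.33]); 
robot.move_to([x,y,.30],O); robot.line_to([x,y,.215])
print(robot.current_tool_pos().round(4),robot.current_time_s())
ims=[]
for c in("scene","top"):
    im=vision.grab_frame(c)[:,:,::-1]; u=proj(c,[x,y,.17])[0].astype(int)
    ims.append(cv2.resize(im[u[1]-60:u[1]+60,u[0]-60:u[0]+60],(400,400),interpolation=3))
cv2.imwrite("pics/ap.png",np.hstack(ims))
```

```text
cup [ 0.5785 -0.1672  0.1316] [-1.4  0.1  0.6  0.9  1.3 -0.7 -0.  -0.1]
z fixed [ 0.5808 -0.1669] [-1.4  2.   0.7 -1.5]
[ 0.5812 -0.1672  0.2158] 4.9667
```

View pics/ap.png

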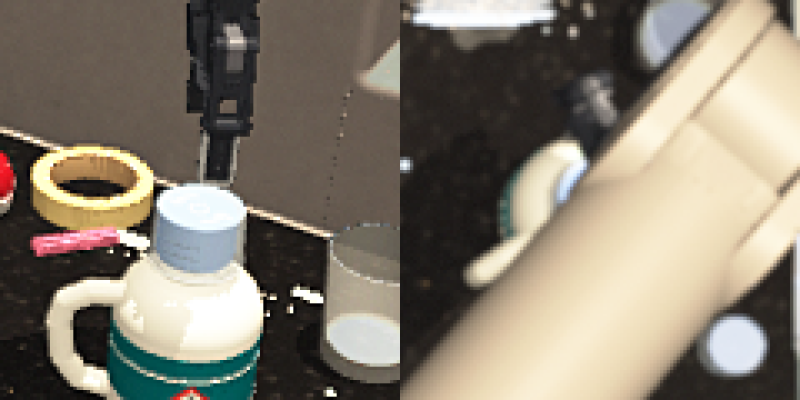

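The picture does not settle it: in scene the fingers appear near column 220 against the cup centre at 201. I overlay the expected finger boxes to check this against the calibration.

Run:
```python
from h import *
print(robot.current_eef_rot().round(2),robot.current_tool_pos().round(4),robot.current_joint_positions().round(1),robot.current_finger_gap())
t=robot.current_tool_pos(); a=np.radians(120)
Rm=np.array([[np.cos(a),np.sin(a),0],[np.sin(a),-np.cos(a),0],[0,0,-1]])  # Rz(120)Rx(180)
im=vision.grab_frame("scene")[:,:,::-1].copy()
u=proj("scene",t)[0]; o=np.array([int(u[0])-60,int(u[1])-100]); j=cv2.resize(im[o[1]:o[1]+150,o[0]:o[0]+120],None,fx=4,fy=4,interpolation=3)
for s,col in((-1,(0,0,255)),(1,(0,255,0))):
    for yy in(.0425,.057):
        P=np.array([[w,s*yy,z] for w,z in((-.011,-.04),(.011,-.04),(.011,.004),(-.011,.004))])@Rm.T+t
        cv2.polylines(j,[((proj("scene",P)-o)*4).astype(int)],True,col,1)
cv2.circle(j,tuple(((u-o)*4).astype(int)),4,(255,0,255),-1)
for q in ((CUP+[.5808,-.1669,.1255]),): 
    for b in (proj("scene",q)-o)*4: cv2.circle(j,tuple(b.astype(int)),1,(0,255,255),-1)
cv2.imwrite("pics/ov.png",j)
```

```text
[1.7991e+02 1.3000e-01 1.2000e+02] [ 0.5814 -0.1675  0.2165] [-24.6  38.   65.9  82.2 -34.6  81.7  71.4] 1.0041638089789025
```

View pics/ov.png

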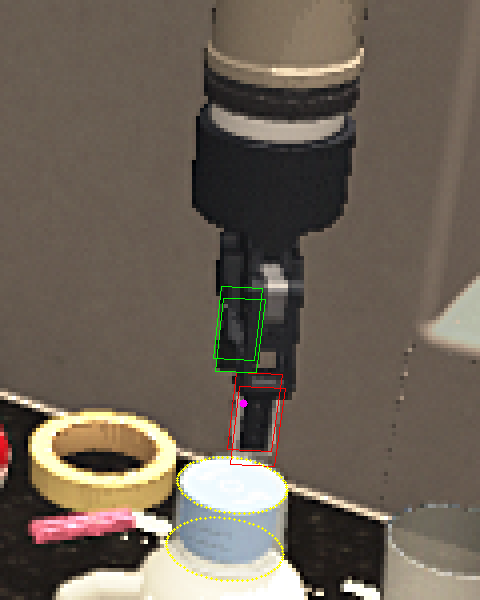

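The overlay matches. The near finger sits at about (260,420) in the crop, 0.5 px from its prediction, and the cup model is within about 1 px. I descend and take the cup.

Run:
```python
from h import *
x,y=.5812,-.1673
print("hit",robot.line_to([x,y,.149],velocity=.08,f_stop=5),robot.current_tool_pos().round(4))
fingers.gripper_to(0.0,force=20)
print(robot.current_finger_gap(),robot.current_gripper_force(),robot.current_contact_force().round(2))
robot.line_to([x,y,.24],velocity=.1)
print(robot.current_finger_gap(),robot.current_gripper_force(),robot.current_contact_force().round(2),robot.current_time_s())
im=vision.grab_frame("scene")[:,:,::-1]; cv2.imwrite("pics/l.png",cv2.resize(im[150:350,330:480],None,fx=3,fy=3,interpolation=3))
for l in("cap","jug","cup"): print(l,[(round(d["p"],2),np.round(d["rect"],1).tolist()) for d in recognise(l,"scene")])
```

```text
hit False [ 0.5815 -0.1676  0.1495]
0.7198192440364768 22.953979035733028 [1.08 0.16 2.91]
0.7196849234342604 22.753894404049788 [ 0.84 -0.69  0.01] 7.4917
cap [(0.73, [407.1, 253.7, 27.4, 26.2])]
jug [(0.61, [396.3, 291.2, 66.8, 61.7])]
cup [(0.93, [410.5, 217.3, 29.8, 26.6]), (0.65, [434.0, 347.8, 22.7, 21.3])]
```

View pics/l.png

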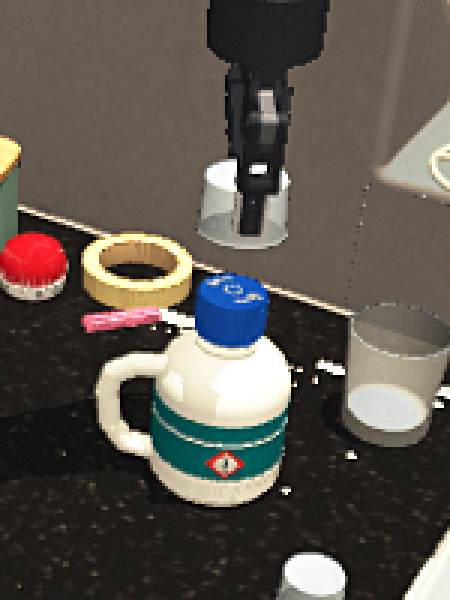

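The cup is held, with its rim at about (243,240) in the crop. The blue cap is uncovered at (232,310) and the bottle is standing. Now I place the cup in the clear area at +y.

Run:
```python
from h import *
x,y=.56,.03
robot.line_to([x,y,.24],velocity=.2); robot.line_to([x,y,.045],velocity=.12); robot.pause(.2)
print("stop",robot.line_to([x,y,.020],velocity=.02,f_stop=2),robot.current_tool_pos().round(4),robot.current_contact_force().round(2))
fingers.gripper_to(1.0); robot.pause(.2)
robot.line_to([x,y,.26],velocity=.15)
robot.line_to([.45,.06,.30],velocity=.25)   # clear of the views
print(robot.current_time_s())
im={c:vision.grab_frame(c)[:,:,::-1] for c in("scene","top")}
D={}
for c in im:
  for l in("cap","cup","jug"):
    d=[(round(d["p"],2),np.round(d["rect"],1).tolist()) for d in recognise(l,c)]; print(c,l,d)
    hsv=cv2.cvtColor(im[c],cv2.COLOR_BGR2HSV); m=cv2.inRange(hsv,(105,150,60),(130,255,255))
  n,lab,st,ce=cv2.connectedComponentsWithStats(m); i=1+st[1:,4].argmax(); print("blue",c,st[i],ce[i].round(1))
  D[c]=np.r_[st[i,:2]+(st[i,2:4]-1)/2.,st[i,2:4]]
p,r=fit(CAP,D,[.58,-.16,.13]); print("cap",p.round(4),r.round(1))
g=lambda q:np.concatenate([rect(c,CAP+np.r_[q,.130])[:2]-D[c][:2] for c in D])
s=least_squares(g,p[:2]); print("z fixed",s.x.round(4),s.fun.round(1))
cv2.imwrite("pics/p.png",np.vstack([cv2.resize(im["scene"][200:400,250:500],(720,300)),cv2.resize(im["top"][150:350,250:500],(720,300))])[:, :])
```

```text
stop True [0.5598 0.03   0.0247] [ 0.41 -0.38  3.87]
14.6667
scene cap [(0.98, [407.0, 254.7, 30.7, 28.3])]
scene cup [(0.86, [324.6, 276.1, 23.5, 23.6]), (0.59, [434.6, 346.6, 24.0, 25.1])]
scene jug [(0.65, [396.8, 289.3, 66.5, 51.0])]
blue scene [395 243  25  23 334] [406.1 256.1]
top cap [(0.93, [392.5, 227.4, 27.2, 20.7]), (0.48, [424.6, 173.0, 34.3, 38.8])]
top cup [(0.75, [306.5, 242.3, 26.4, 29.4]), (0.58, [433.6, 270.6, 19.9, 15.7]), (0.54, [384.1, 230.6, 54.7, 41.0])]
top jug [(0.59, [383.8, 231.8, 52.3, 44.3]), (0.34, [426.4, 173.3, 33.8, 33.4])]
blue top [384 215  13  21  45] [387.7 227.7]
cap [ 0.5851 -0.1602  0.1247] [-1.9  0.2 -0.1  0.7  1.6 -1.   3.5  0.8]
z fixed [ 0.5831 -0.1606] [-1.9 -1.3  2.2 -0.3]
```

View pics/p.png

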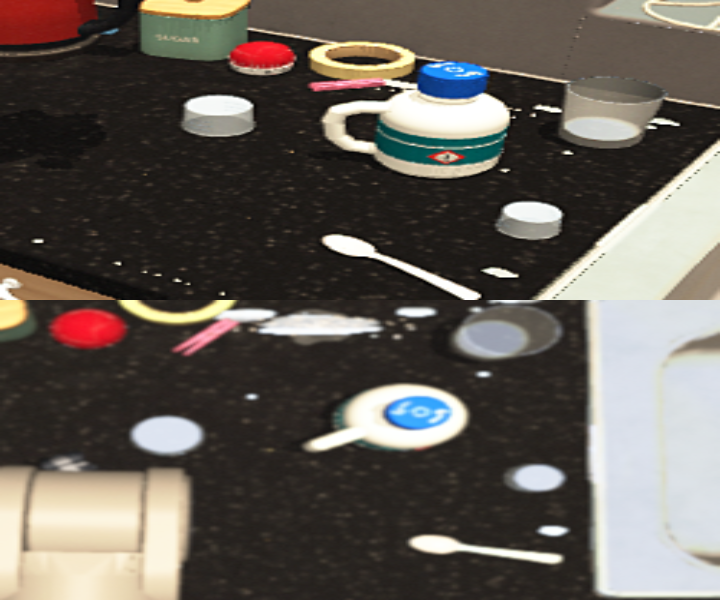

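The cup stands mouth down on the worktop (scene crop (218,115), top crop (168,435)), and the bottle and its cap are unmoved. I refine the cap position with a better mask, since the lit top had been missed. Then a light centring grip at yaw 120, then the working grip at yaw 30.

Run:
```python
from h import *
D={}
for c,w in(("scene",(370,220,450,290)),("top",(360,200,430,260))):
  im=vision.grab_frame(c)[w[1]:w[3],w[0]:w[2],::-1]
  m=cv2.inRange(cv2.cvtColor(im,cv2.COLOR_BGR2HSV),(98,110,60),(130,255,255))
  m=cv2.morphologyEx(m,cv2.MORPH_CLOSE,np.ones((5,5)))
  n,lab,st,ce=cv2.connectedComponentsWithStats(m); i=1+st[1:,4].argmax()
  D[c]=np.r_[st[i,:2]+st[i,2:4]/2.-.5+w[:2],st[i,2:4]]; print(c,D[c])
top=CAP[72:]
# top camera sees mainly the lid; scene the whole cap
f=lambda p:np.r_[rect("scene",CAP+p)-D["scene"],rect("top",CAP+p)-D["top"]]*[1,1,.3,.3]*2
s=least_squares(f,[.58,-.16,.13]); print("cap",s.x.round(4),s.fun.round(1))
s2=least_squares(lambda q:f(np.r_[q,.130]),s.x[:2]); print("zfix",s2.x.round(4),s2.fun.round(1))
```

```text
scene [407. 253.  25.  25.]
top [394.5 224.5  22.   22. ]Traceback (most recent call last):
  File "<stdin>", line 12, in <module>
    return func(*args, **kwargs)
    vector_fun = VectorFunction(
        fun_wrapped,
    ...<6 lines>...
        workers=workers
    )
    self._update_fun()
    ~~~~~~~~~~~~~~~~^^
    self.f = self.fun_wrapped(xp_copy(self.x))
             ~~~~~~~~~~~~~~~~^^^^^^^^^^^^^^^^^
    return np.atleast_1d(self.fun(x))
                         ~~~~~~~~^^^
    return self.f(x, *self.args, **self.kwargs)
           ~~~~~~^^^^^^^^^^^^^^^^^^^^^^^^^^^^^^
  File "<stdin>", line 11, in <lambda>
ValueError: operands could not be broadcast together with shapes (8,) (4,)
```

Run:
```python
from h import *
s=np.array([407.,253,25,25]); t=np.array([394.5,224.5])
f=lambda p:np.r_[(rect("scene",CAP+p)-s)*[1,1,.3,.3],rect("top",CAP[72:]+p)[:2]-t]
a=least_squares(f,[.58,-.16,.13]); print("cap",a.x.round(4),a.fun.round(1))
b=least_squares(lambda q:f(np.r_[q,.130]),a.x[:2]); print("zfix",b.x.round(4),b.fun.round(1))
x,y=b.x
assert np.hypot(x-.581,y+.166)<.01
robot.line_to([.50,0,.30],velocity=.25); robot.move_to([x,y,.26],[180,0,120])
print("hit",robot.line_to([x,y,.150],velocity=.1,f_stop=5))
fingers.gripper_to(0.0,force=20); robot.pause(.2)
print("gap mm",85*robot.current_finger_gap(),robot.current_gripper_force(),robot.current_contact_force().round(2),robot.current_tool_pos().round(4))
fingers.gripper_to(1.0)
robot.line_to([x,y,.19],velocity=.15)
robot.move_to([x,y,.19],[180,0,30])
print("hit",robot.line_to([x,y,.150],velocity=.1,f_stop=5))
fingers.gripper_to(0.0,force=35); robot.pause(.2)
print("gap mm",85*robot.current_finger_gap(),robot.current_gripper_force(),robot.current_contact_force().round(2),robot.current_tool_pos().round(4),robot.current_joint_positions().round(1),robot.current_time_s())
```

```text
cap [ 0.5828 -0.1642  0.1305] [-0.4  0.  -0.   0.1  0.4 -0.2]
zfix [ 0.583  -0.1642] [-0.4  0.2 -0.   0.1  0.3 -0.3]
hit False
gap mm 49.216719260739126 24.50893549248576 [-1.13  0.41  3.49] [ 0.5832 -0.1643  0.1506]
hit False
gap mm 49.252067897820694 38.496468443827325 [ 0.93 -1.55  4.59] [ 0.5835 -0.1649  0.1509] [-27.1  45.9  71.7  87.4 -44.1  78.7 -12. ] 21.6
```

The cap fix agrees to 0.4 px, its height checks at 0.1305 m, and the 49 mm gap means a good grip. Now I press.

Run:
```python
from h import *
t0=robot.current_tool_pos(); x,y=.583,-.1642
for yaw in(30,60,90): print(yaw,np.round(robot.inverse_kinematics([x,y,.1445],[180,0,yaw]),1))
for z in(.147,.1445,.1435):
    robot.line_to([x,y,z],velocity=.02); robot.pause(.15)
    p=robot.current_tool_pos(); F=robot.current_contact_force(); print(z,((p-t0)*1e3).round(2),F.round(2),robot.current_gripper_force().round(1) if hasattr(robot.current_gripper_force(),'round') else robot.current_gripper_force())
    if t0[2]-p[2]>.0052: break
print(robot.current_time_s())
```

```text
30 [-27.   46.3  71.3  87.8 -44.4  78.2 -11.7]
60 [-24.9  42.5  65.1  87.7 -39.4  75.2  14.7]
90 [-22.2  39.2  58.5  87.6 -34.4  72.6  41. ]
0.147 [-0.01 -0.02 -2.79] [ 0.5  -1.23  6.02] 38.806788571678226
0.1445 [-0.01 -0.02 -4.92] [ 0.73 -0.24  8.51] 38.94460819810092
0.1435 [ 0.04 -0.02 -5.73] [-1.08  0.59  8.88] 38.99140984855194
22.875
```

The force rose at 0.75 N/mm, which matches the spring, so the cap is pressed about 5–5.7 mm. Now I twist anticlockwise.

Run:
```python
from h import *
x,y=.583,-.1642
for yaw in(38,46,54,62,70,78,86,91):
    robot.line_to([x,y,.1435],[180,0,yaw],velocity=.03)
    print(yaw,robot.current_tool_pos().round(4),robot.current_eef_rot().round(1)[2],robot.current_contact_force().round(1),robot.current_torque().round(2),robot.current_joint_positions().round(0)[[2,6]])
robot.pause(.2); print(robot.current_time_s(),robot.current_gripper_force())
im=vision.grab_frame("scene")[:,:,::-1]; cv2.imwrite("pics/tw.png",cv2.resize(im[180:340,330:480],None,fx=3.5,fy=3.5,interpolation=3))
```

```text
38 [ 0.5836 -0.1649  0.1453] 38.0 [-0.7 -0.5  7.8] [-0.08  0.12  0.17] [70. -5.]
46 [ 0.5837 -0.1649  0.1453] 46.0 [ 0.1 -0.9  8.5] [-0.12  0.13  0.09] [68.  2.]
54 [ 0.5838 -0.1648  0.1454] 54.0 [ 0.3 -0.   7.9] [-0.03  0.14  0.04] [66.  9.]
62 [ 0.5838 -0.1648  0.1453] 62.0 [-0.9 -0.3  8.7] [0.   0.08 0.14] [65. 16.]
70 [ 0.5838 -0.1648  0.1454] 70.0 [-0.4 -0.3  8.6] [-0.06  0.07  0.1 ] [63. 23.]
78 [ 0.5839 -0.1648  0.1454] 78.0 [-0.2 -0.9  9.9] [0.01 0.07 0.09] [61. 30.]
86 [ 0.5839 -0.1648  0.1454] 86.0 [0.1 0.7 9.3] [-0.04  0.08  0.05] [59. 37.]
91 [ 0.5839 -0.1647  0.1453] 91.0 [-0.3 -0.8  8.8] [0.01 0.05 0.05] [58. 42.]
25.3667 39.048712283695295
```

View pics/tw.png

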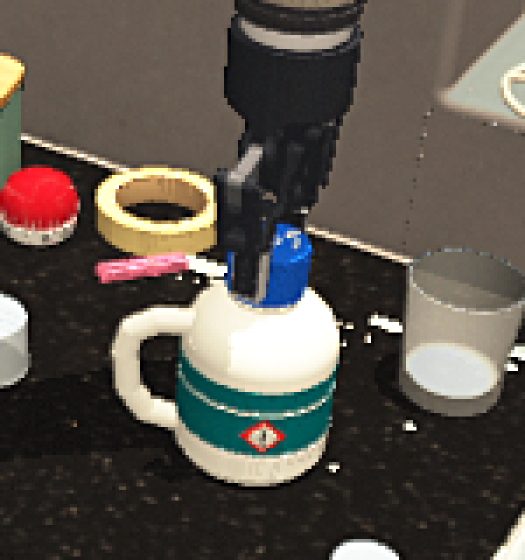

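The bottle has not rotated: the handle and label are where they were, with the label at (262,436). The fingers went 61° with the cap. I lift slowly while watching the load.

Run:
```python
from h import *
x,y=.583,-.1642
for z in(.149,.153,.157,.162):
    s=robot.line_to([x,y,z],velocity=.03,f_stop=13); F=robot.current_contact_force(); print(z,s,F.round(2),robot.current_tool_pos().round(4))
    if s or F[2]<-5: break
else:
    robot.line_to([x,y,.25],velocity=.08); robot.pause(.5)
    print(robot.current_contact_force().round(2),85*robot.current_finger_gap(),robot.current_time_s())
    im=[vision.grab_frame(c)[:,:,::-1] for c in("scene","top")]
    print([(round(d["p"],2),np.round(d["rect"],1).tolist()) for d in recognise("cap","scene")])
    cv2.imwrite("pics/end.png",np.hstack([cv2.resize(im[0][160:360,280:480],(400,400)),cv2.resize(im[1][150:350,280:480],(400,400))]))
```

```text
0.149 False [ 0.73 -1.02  5.07] [ 0.5838 -0.1647  0.15  ]
0.153 False [ 0.5  -2.46  0.85] [ 0.5827 -0.1642  0.1525]
0.157 False [ 1.23 -1.92 -0.29] [ 0.5825 -0.1643  0.1567]
0.162 False [-1.01 -0.64 -0.51] [ 0.5829 -0.1634  0.1621]
[-0.32  0.74 -0.55] 48.79021616650026 28.3833
[(0.65, [416.3, 214.9, 16.4, 28.3])]
```

View pics/end.png

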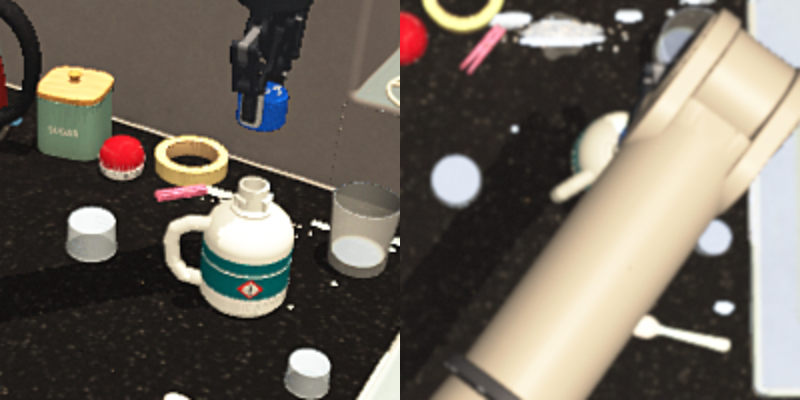

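The cap is free and held level at (263,107), about 80 mm above the open neck at (254,190). The bottle is standing in place and the cup is mouth down at (91,235). Handing in.

```bash
python3 -c "
from station import workorder
print(workorder.close_job())"
```

```text
the job is handed in; nothing more can be done
None
```

I handed the job in at about 28 s on the robot clock: the arm is holding the cap level about 80 mm above the open neck, the bottle is upright in place, and the measuring cup stands mouth down about 200 mm from it; the hand-in returned no verdict.

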